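Feed the lapping sled along its fence

TASK

Take the square-handled push stick from its stand, set its nose in the pocket on top of the lapping sled and push the sled straight across against the fence. Then, keeping it pressed against the fence with a few newtons, feed it slowly (about 20 mm/s) along the fence until it is home against both fence and end stop; fence and stop together must never take more than 20 N. Leave the stick standing in the pocket, touch the sled with nothing but the stick, and leave everything else where it is.

Things in the scene. Friction and masses are not known exactly. Their poses are not given: they have to be found in the camera images.
- stick_grip (a point): centre of the push stick's handle, z up: square wooden handle 24 x 24 mm, from 22 mm below to 28 mm above this point; under it a round steel nose, 12 mm diameter, 35 mm long, its rounded tip 57 mm below this point. Hangs by the handle's shoulder in either hole of the stand, handle sides parallel to the stand's; 0.08 kg
- stand: fixed wooden stand, 50 (x) x 120 (y) x 40 mm high, origin under its centre; two 15 mm holes 70 mm apart along its y, 35 mm either side of the centre: push stick in one, reamer in the other (there is finger room along the stand's x)
- sled: lapping sled: steel block 50 (x) x 80 (y) x 30 mm high, 0.32 to 0.52 kg, loose on the lap plate (drags with 1 to 6 N); origin under its centre. In the middle of its top a square pocket 15 x 15 mm, 20 mm deep, for the stick's nose (handle centre then 67 mm above the sled's underside). On its top, at the +y end, a 4 mm high disc
- sled_mid (a point): centre of the sled, 15 mm above its underside, on the axis of the pocket; axes as the sled's
- guide: fixed guide; origin on the table. Its y is the feed direction, the fence is on its +x side. A stone lap plate, top 8 mm above the table, spans x -95 to +80, y -180 to +150 mm. On it stand an upright aluminium fence 300 mm long, 14 mm thick, top 31 mm above the table, and square across its +y end a stop as high. A dark steel bar lies behind
- home (a point): home point, x 0, y +75 mm of the guide, 23 mm above the table: the sled's centre when it bears on fence and stop. Rigid fence and stop are locked, swivelled together about this point by -0.15 to +0.15 rad from the guide's axes (not reported: feel or see it). Fence face 25 mm from this point on its +x side, stop face 40 mm on its +y side
- reamer: bystander, to be left alone: round-handled reamer (steel shank 12 mm, round wooden handle 18 mm in diameter and 45 mm high) standing in the other hole of the stand; not to be used. Origin at its lower tip, z up
- weight: bystander, to be left alone: brass weight, 20 mm diameter, 18 mm high, standing on the lap plate near the stop; origin under its centre
- oil: bystander, to be left alone: amber oil bottle, 36 mm diameter, 70 mm high; origin under its centre
- watch: bystander, to be left alone: watch on a round case holder, 52 mm diameter, 26 mm high; origin under its centre
- pinvice: bystander, to be left alone: small steel pin vice, about 40 x 93 x 30 mm; origin under its base block
- driver: bystander, to be left alone: screwdriver lying flat, 130 mm long; origin under its middle
- cup: bystander, to be left alone: clear plastic cup, 52 mm diameter, 45 mm high; origin under its centre
Mind the look-alikes: they are no part of the job. Leave any pink or purple look-alike of the sled alone.

How it is judged (in metres and radians):
On the way, in this order (a step that is already met when the one before it is completed fails the run):
1. the stick presses the sled against the fence (over 1 N) near the start (sled centre before y = -45 mm of the guide) (contact force between sled and guide above 1 N and contact force between stick and sled above 0.3 N and y of sled_mid in the frame of guide below -0.045 m), for 0.2 s.
2. the stick feeds the sled along, pressed on the fence (over 1 N) without a break for 0.6 s while its centre is between y = -40 and 0 mm of the guide (contact force between sled and guide above 1 N and contact force between stick and sled above 0.3 N and y of sled_mid in the frame of guide between -0.04 and 0 m), for 0.6 s.
3. the same for 0.6 s between y = 10 and 60 mm of the guide (contact force between sled and guide above 1 N and contact force between stick and sled above 0.3 N and y of sled_mid in the frame of guide between 0.01 and 0.06 m), for 0.6 s.
At the end, for the whole second after the job is handed in: Sled flat and at rest, its centre within 2.2 mm of the home point, its y within 0.17 rad of the guide's; the released stick stands in its pocket (leaning under 0.25 rad, handle centre under 58 mm above and within 20 mm sideways of the sled's centre) (horizontal distance between sled_mid and home below 0.0022 m and angle between the y axis of sled and the y axis of guide, either way round below 0.17 rad and height (world z) of sled below 0.012 m and linear speed of sled below 0.005 m/s and horizontal distance between stick_grip and sled_mid below 0.02 m and z of stick_grip in the frame of sled_mid below 0.058 m and angle between stick_grip's own z axis and vertical below 0.25 rad); the robot touches nothing.
It fails at once if the sled presses on fence and stop with over 20 N in all (contact force between sled and guide above 20 N).
It fails at once if the sled is off the fence on the way (centre beyond x = -24 mm of the guide while between y = -40 and +60 mm) (y of sled_mid in the frame of guide between -0.04 and 0.06 m and x of sled_mid in the frame of guide below -0.024 m).
It fails at once if the gripper or arm touches the sled (contact force between any of the fingers, the arm and sled above 0.5 N).
It fails at once if a bystander is moved by over 20 mm (distance of any of reamer, weight, oil, watch, pinvice, driver, cup from where it was at the start of the episode above 0.02 m).
It also fails if it takes over 72 s, if anything falls off the work surface, if the arm or the gripper's body presses on something with over 40 N, if the wrist force passes 120 N, or if a joint passes its speed limit or range.

ROBOT

A 7-joint arm with a two-finger parallel gripper is mounted at the origin on the work surface. World frame = base frame: x ahead of the robot, y to its left, z up, the work surface at z = 0. Lengths are in mm, angles in rad, forces in N, time in s.
With the tool pointing down it reaches from about 400 to 875 mm from the base axis. Payload 4.4 kg.
Tool frame: the origin (TCP) lies between the finger pads; the fingertips stand 22 mm ahead of it and the grasp point (between the pads) lies 3 mm ahead of it; z points along the fingers, y is the line along which they close (so a half turn about z gives the same grasp; the last joint's range is limited). The gripper opens to 85 mm and grips with 20 to 120 N. Pads are 22 mm wide; open, the fingers measure 114 mm over their backs; the gripper's body (76 mm by 85 mm) begins 54 mm behind the grasp point. The pads swing forward as they close: fully open they stand 13 mm farther back than shut.
Start: joints at [1.24, 0.628, 0.038, 1.517, -0.027, 0.996, -0.02], TCP at [170.142, -627.351, 253.313] pointing down, gripper open.
Joint ranges: [-3.06, 3.06], [-0.37, 2.12], [-1.25, 1.32], [0.18, 2.47], [-1.1, 4.24], [0.23, 1.98], [-2.94, 2.94]. Speed limits (rad/s): [2.57, 2.57, 3.14, 3.14, 3.14, 3.14, 3.14].

INTERFACE

Orientations are given as [roll, pitch, yaw] about the fixed x, y, z axes, in that order (R = Rz(yaw) Ry(pitch) Rx(roll)).
In Python, from cell import ctrl gives the robot as it stands.
- The arm moves only by the tool step_arm, never from a script. Its argument "plan" is a list of rows, each an object of numbers: "dx", "dy", "dz": the shift along the tool's x, y, z scaled (see below); "ax", "ay", "az": the turn, a rotation vector about the tool's x, y, z scaled (see below); "gripper": the opening, from 0 (shut) to 1 (fully open). A call has 1 to 20 rows; each row shifts and turns the commanded pose from where the row before left it, along the tool's axes as they then stand; what a row does not reach is not made up. The controller multiplies each number of a shift by 0.3 m and each number of a turn by 90 degrees. A row lasts 1/8 s, in which the tool goes at most 62.5 mm and 10.7 degrees, less where a joint would pass 70% of its speed; a pose out of reach is approached as far as the arm can. A call with a number of a shift or a turn outside -1 to 1 is refused whole. A call with a gripper value outside its range is refused whole. The fingers move at their own pace and stop on an object; the grip force is fixed at half the most. Time passes only in rows, so rows that do not move let the fingers close. It gives the time, the measured TCP pose, the force, the opening and the grip force at its end, in the units of the state.
- ctrl.read_state(): the state, without advancing time (a new reading comes with each control period).
- ctrl.get_image(name): name is "side" or "top" or "wrist"; returns a dict with "color" (384x512x3 uint8, red, green, blue), "range_z" (384x512 float32, mm along the optical axis (not along the pixel's ray), 0 where there is no reading), "fx", "fy", "cx", "cy" (pixels), "T" (4x4, takes a point from camera to world coordinates); the wrist camera has in their place "T_tool_cam" (4x4, takes a point from camera to tool coordinates, whose origin is the TCP and whose axes are the flange's). Camera axes: x right, y down, z forward; pixel columns grow to the right and rows downward; lengths in mm; the calibration is good to about 2 mm. A picture is of the moment at which its call begins: read the wrist's pose just before it.
- ctrl.finish_job(): hands the job in; it is judged then, once.
The state is a dict: "clock": time; "qpos": joint angles; "qd": joint speeds; "tau": joint torques, N m; "eef_pos": TCP position; "tool_rot": TCP orientation; "force": force on the tool from outside, world axes, zero at the start; "torque": the same for the moment, N m; "width": finger opening in mm; "gripper_force": force on a finger pad.
Only numpy, scipy, OpenCV 4.12 (cv2) and the standard library are available. Lean on these libraries where they do the work, as an engineer would, in place of code of your own. Each camera call takes 0.05 s, during which the arm holds its last target. There are 200 camera calls.

## Working session

There is one attempt and no reset: what is moved stays moved. The work goes in short steps, Python scripts to look and compute and a tool call to move; the robot and the scene stay as the last step left them, time stands still between calls to the robot, and variables do not carry over. Pictures are saved under pics/ and viewed, at most 10 in all, crops included, and the job is handed in when it is done.

Besides the shell and the picture viewer there is one more tool, called after ">>>" as name(argument=value, ...), one argument or row to a line, values as JSON. step_arm: Moves the arm, as the interface text tells. Shifts and turns lie within -1 to 1; 1 stands for 0.3 m of shift or 90 degrees of turn. Its arguments: {"type":"object","properties":{"plan":{"type":"array"}},"required":["plan"]}

```bash
mkdir -p pics; ls
cat > h.py <<'E'
import numpy as np, cv2
from cell import ctrl
from scipy.spatial.transform import Rotation as R
def grab(n):
    s=ctrl.read_state(); im=ctrl.get_image(n)
    if 'T' not in im or im.get('T') is None:
        T=np.eye(4);T[:3,:3]=R.from_euler('xyz',s['tool_rot']).as_matrix();T[:3,3]=s['eef_pos']
        im['T']=T@im['T_tool_cam']
    return im
def cloud(im):
    z=im['range_z'];v,u=np.mgrid[:z.shape[0],:z.shape[1]]
    P=np.stack([(u-im['cx'])/im['fx']*z,(v-im['cy'])/im['fy']*z,z],-1)
    W=P@im['T'][:3,:3].T+im['T'][:3,3]; W[z<=0]=np.nan
    return W
def save(im,f): cv2.imwrite(f,im['color'][...,::-1])
E
python3 - <<'E'
from h import *
print(ctrl.read_state())
ims={n:grab(n) for n in('top','side')}
import pickle;pickle.dump(ims,open('i.pkl','wb'))
for n in ims:
    save(ims[n],f'pics/{n}0.png');print(n,ims[n]['fx'],ims[n]['T'])
E
```

```text
pics
{'clock': 0.0, 'qpos': array([ 1.24021965,  0.62935487,  0.0384026 ,  1.5183822 , -0.02698697,
        0.99630901, -0.01999177]), 'qd': array([-0.00175035, -0.00024501,  0.00195838,  0.00122142,  0.00092968,
       -0.00106126, -0.00144386]), 'tau': array([ 5.79565931e-04, -5.63406694e+01,  1.22622974e+00, -1.93446583e+01,
        1.09511730e-02,  1.04770559e-02,  1.61669828e-05]), 'eef_pos': array([ 169.99131355, -626.76054102,  252.37813557]), 'tool_rot': array([-3.13965613e+00,  1.42250483e-05,  2.64823530e-01]), 'force': array([0.53594755, 0.00499241, 0.32280952]), 'torque': array([-0.01982514,  0.00181772, -0.01786505]), 'gripper_force': 0.0, 'width': 85.2775674403867}
top 408.58163503095926 [[-2.32905009e-02 -9.98874312e-01  4.13238682e-02  4.50023213e+02]
 [-9.99586948e-01  2.25711455e-02 -1.77897989e-02  2.75317253e+01]
 [ 1.68370461e-02 -4.17211326e-02 -9.98987418e-01  1.23170283e+03]
 [ 0.00000000e+00  0.00000000e+00  0.00000000e+00  1.00000000e+00]]
side 371.59283997365856 [[ 7.54957486e-01 -3.31008937e-01  5.66102710e-01 -1.29987392e+01]
 [-6.55760178e-01 -3.75513776e-01  6.54956482e-01 -6.27337568e+02]
 [-4.21708329e-03 -8.65691913e-01 -5.00559416e-01  5.34099353e+02]
 [ 0.00000000e+00  0.00000000e+00  0.00000000e+00  1.00000000e+00]]
```

View pics/top0.png

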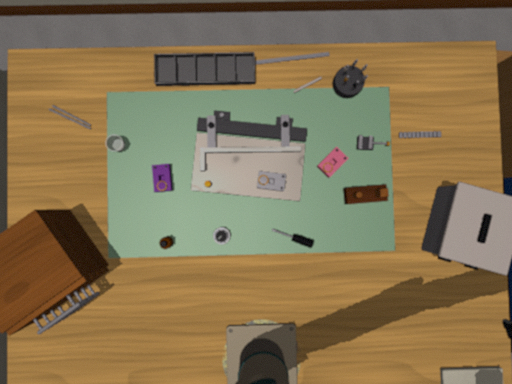

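View pics/side0.png

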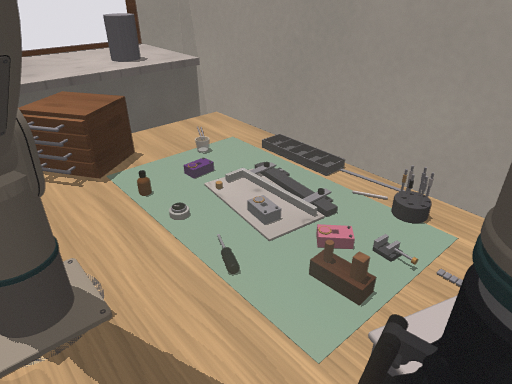

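Run:
```python
from h import *
import pickle;ims=pickle.load(open('i.pkl','rb'))
im=ims['top'];c=im['color'][95:215,180:400,::-1]
cv2.imwrite('pics/c1.png',cv2.resize(c,None,fx=3.6,fy=3.6,interpolation=cv2.INTER_CUBIC))
W=cloud(im)
for u,v in[(271,181),(208,184),(366,194),(383,194),(353,195),(250,170),(320,230),(205,160),(250,150),(300,150)]:print(u,v,W[v,u].round(1))
# heights map stand
m=(W[...,2]>33)&(W[...,2]<110)&(W[...,0]>300)
n,l,s,ce=cv2.connectedComponentsWithStats(m.astype('uint8'))
for i in range(1,n):
    if s[i,4]>8:print(s[i],ce[i].round(1),np.median(W[l==i],0).round(1),W[l==i].max(0).round(1))
```

```text
271 181 [526.  -42.2  17.8]
208 184 [520.8 144.5  25.8]
366 194 [ 480.2 -317.4   44.2]
383 194 [ 477.9 -351.3   92.3]
353 195 [ 478.1 -278.9   45.4]
250 170 [560.9  19.6  10.9]
320 230 [ 3.760e+02 -1.873e+02 -3.000e-01]
205 160 [592.7 152.6  20.2]
250 150 [618.5  18.3  29.5]
300 150 [ 614.7 -129.1   34.4]
[335  62  32  35 723] [349.8  80.4] [ 814.9 -279.4   45.5] [ 861.2 -236.4  109.8]
[208 122   6   6  24] [210.8 124.6] [694.  131.5  36.7] [702.9 140.2  42.6]
[283 122   6   6  29] [285.4 124.3] [691.6 -87.   38.1] [698.8 -80.3  41.7]
[106 135  18  17 105] [113.5 142.8] [647.  419.6  42.1] [669.1 437.3  50.1]
[324 162   9  11  43] [327.8 167.7] [ 559.6 -209.7   34.9] [ 577.4 -198.5   39.1]
[257 171  29  21 438] [271.4 181. ] [524.7 -41.5  38.3] [5.551e+02 4.000e-01 4.580e+01]
[157 181  10  11  38] [162.  185.9] [517.5 277.3  34.4] [532.2 292.8  39.7]
[346 185  43  20 708] [366.9 194.3] [ 479.1 -321.    40.9] [ 506.  -259.9   94.4]
[425 186  30  69 835] [438.9 219.2] [ 403.3 -515.6   73.5] [ 497.4 -487.   110. ]
[ 53 210  50  57 700] [ 77.7 237. ] [377.7 507.7  73.4] [454.5 561.3 109.8]
[160 237  13  13 124] [165.6 243.1] [352.8 266.2  46.6] [369.1 284.5  72.9]
```

View pics/c1.png

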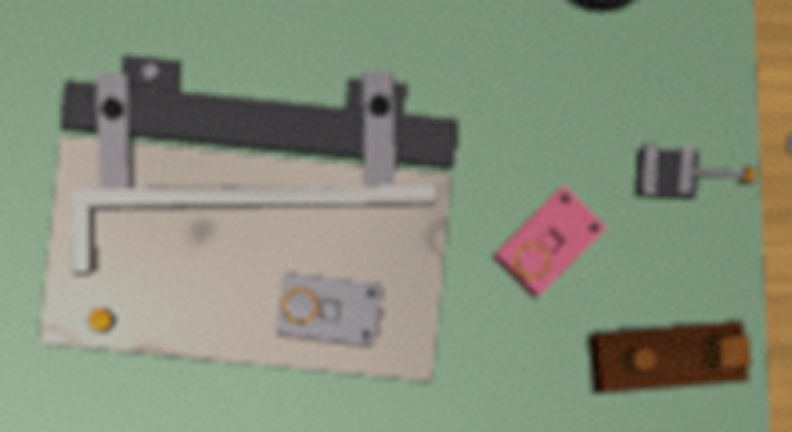

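Run:
```python
from h import *
import pickle;ims=pickle.load(open('i.pkl','rb'))
im=ims['top'];W=cloud(im)
def rect(m,name):
    p=W[m][:,:2].astype('float32');r=cv2.minAreaRect(p);print(name,m.sum(),np.round(r[0],1),np.round(r[1],1),round(r[2],1))
v,u=np.mgrid[:384,:512]
def box(a,b,c,d):return(u>=a)&(u<b)&(v>=c)&(v<d)
Z=W[...,2]
rect(box(340,395,180,210)&(Z>33)&(Z<50),'stand')
t=box(340,395,180,210)&(Z>70);print('handles',[W[t&(u<370)].mean(0),W[t&(u>=370)].mean(0)])
rect(box(255,292,168,195)&(Z>31)&(Z<48),'sled')
col=im['color'].astype(int)
pl=box(185,310,125,205)&(col[...,0]>col[...,1]+8)&(col[...,0]>110)
rect(pl,'plate')
f=box(210,302,138,158)&(Z>22)&(Z<40)&(col.min(-1)>140)
rect(f,'fence');p=W[f];print(np.degrees(np.arctan(np.polyfit(p[:,1],p[:,0],1)[0])),p.mean(0))
b=box(205,300,115,145)&(col.max(-1)<70);rect(b,'bar')
w=grab('wrist');print(w['T_tool_cam'].round(2),w['fx'])
print(np.median(W[204:212,184:188].reshape(-1,3),0))
```

```text
stand 549 [ 479.4 -321.1] [ 50.  121.4] 3.6
handles [array([ 477.29108798, -285.49662341,   82.17949385]), array([ 481.58753115, -353.55136389,   87.98005858])]
sled 444 [524.8 -42.5] [79.9 50.2] 81.4
plate 4030 [nan nan] [0. 0.] 0.0
fence 363 [624.8   3.7] [266.8  39.5] 84.4
1.1148343930736522 [622.35595914   4.77620946  30.0733623 ]
bar 1074 [691.4   8.9] [286.3  43.9] 80.8
[[   0.     -0.96   -0.29   72.97]
 [   1.      0.      0.      0.83]
 [   0.     -0.29    0.96 -120.52]
 [   0.      0.      0.      1.  ]] 325.09255108895786
[nan nan nan]
```

>>> step_arm(
  plan=[
    {"az": -0.109, "gripper": 1},
    {"az": -0.109},
    {"az": -0.109},
    {"az": -0.109},
    {"az": -0.109},
    {"az": -0.109},
    {"az": -0.109},
    {"az": -0.109},
    {"dx": 0.105, "dy": 0.137},
    {"dx": 0.105, "dy": 0.137},
    {"dx": 0.105, "dy": 0.137},
    {"dx": 0.105, "dy": 0.137},
    {"dx": 0.105, "dy": 0.137},
    {"dx": 0.105, "dy": 0.137, "dz": 0.05},
    {"dx": 0.105, "dy": 0.137, "dz": 0.05},
    {"dx": 0.105, "dy": 0.137, "dz": 0.05},
    {"dx": 0},
    {"dx": 0},
  ],
)

```text
invalid input
```

>>> step_arm(
  plan=[
    {"dx": 0, "dy": 0, "dz": 0, "ax": 0, "ay": 0, "az": -0.109, "gripper": 1},
    {"dx": 0, "dy": 0, "dz": 0, "ax": 0, "ay": 0, "az": -0.109, "gripper": 1},
    {"dx": 0, "dy": 0, "dz": 0, "ax": 0, "ay": 0, "az": -0.109, "gripper": 1},
    {"dx": 0, "dy": 0, "dz": 0, "ax": 0, "ay": 0, "az": -0.109, "gripper": 1},
    {"dx": 0, "dy": 0, "dz": 0, "ax": 0, "ay": 0, "az": -0.109, "gripper": 1},
    {"dx": 0, "dy": 0, "dz": 0, "ax": 0, "ay": 0, "az": -0.109, "gripper": 1},
    {"dx": 0, "dy": 0, "dz": 0, "ax": 0, "ay": 0, "az": -0.109, "gripper": 1},
    {"dx": 0, "dy": 0, "dz": 0, "ax": 0, "ay": 0, "az": -0.109, "gripper": 1},
    {"dx": 0.105, "dy": 0.137, "dz": 0, "ax": 0, "ay": 0, "az": 0, "gripper": 1},
    {"dx": 0.105, "dy": 0.137, "dz": 0, "ax": 0, "ay": 0, "az": 0, "gripper": 1},
    {"dx": 0.105, "dy": 0.137, "dz": 0, "ax": 0, "ay": 0, "az": 0, "gripper": 1},
    {"dx": 0.105, "dy": 0.137, "dz": 0, "ax": 0, "ay": 0, "az": 0, "gripper": 1},
    {"dx": 0.105, "dy": 0.137, "dz": 0, "ax": 0, "ay": 0, "az": 0, "gripper": 1},
    {"dx": 0.105, "dy": 0.137, "dz": 0.05, "ax": 0, "ay": 0, "az": 0, "gripper": 1},
    {"dx": 0.105, "dy": 0.137, "dz": 0.05, "ax": 0, "ay": 0, "az": 0, "gripper": 1},
    {"dx": 0.105, "dy": 0.137, "dz": 0.05, "ax": 0, "ay": 0, "az": 0, "gripper": 1},
    {"dx": 0, "dy": 0, "dz": 0, "ax": 0, "ay": 0, "az": 0, "gripper": 1},
    {"dx": 0, "dy": 0, "dz": 0, "ax": 0, "ay": 0, "az": 0, "gripper": 1},
  ],
)

```text
clock: 2.4
eef_pos: [481.7, -355.3, 208.0]
tool_rot: [-3.14, 0.0, 1.635]
force: [-0.8, 0.0, -0.9]
width: 85.2
gripper_force: 0.0
```

Run:
```python
from h import *
im=grab('wrist');W=cloud(im);save(im,'pics/w1.png')
Z=W[...,2];m=(Z>84)&(Z<97)
n,l,s,ce=cv2.connectedComponentsWithStats(m.astype('uint8'))
for i in range(1,n):
    if s[i,4]>60:
        p=W[l==i];r=cv2.minAreaRect(p[:,:2].astype('float32'));print(s[i],ce[i].round(),p.mean(0).round(1),np.round(r[0],1),np.round(r[1],1),r[2])
m=(Z>36)&(Z<44);r=cv2.minAreaRect(W[m&(abs(W[...,0]-479)<40)][:,:2].astype('float32'));print(r)
```

```text
[246  90  24  25 404] [257. 103.] [ 479.4 -285.4   85. ] [ 479.6 -285.4] [16.9 16.2] 58.971622467041016
[242 181  31  31 947] [257. 196.] [ 483.7 -354.1   89.6] [ 483.8 -354.7] [23.5 23.7] 3.672987699508667
[159 355  22  14 126] [169. 362.] [ 414.3 -517.    88. ] [ 414.2 -516.9] [ 2.9 19.7] 72.55224609375
((477.26165771484375, -401.0357666015625), (286.4361877441406, 62.60157775878906), 86.82860565185547)
```

View pics/w1.png

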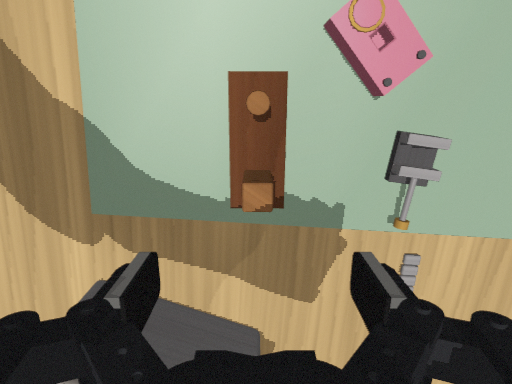

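>>> step_arm(
  plan=[
    {"dx": 0.002, "dy": 0.005, "dz": 0.13, "ax": 0, "ay": 0, "az": 0, "gripper": 1},
    {"dx": 0, "dy": 0, "dz": 0.13, "ax": 0, "ay": 0, "az": 0, "gripper": 1},
    {"dx": 0, "dy": 0, "dz": 0.11, "ax": 0, "ay": 0, "az": 0, "gripper": 1},
    {"dx": 0, "dy": 0, "dz": 0.095, "ax": 0, "ay": 0, "az": 0, "gripper": 1},
    {"dx": 0, "dy": 0, "dz": 0, "ax": 0, "ay": 0, "az": 0, "gripper": 1},
    {"dx": 0, "dy": 0, "dz": 0, "ax": 0, "ay": 0, "az": 0, "gripper": 0},
    {"dx": 0, "dy": 0, "dz": 0, "ax": 0, "ay": 0, "az": 0, "gripper": 0},
    {"dx": 0, "dy": 0, "dz": 0, "ax": 0, "ay": 0, "az": 0, "gripper": 0},
    {"dx": 0, "dy": 0, "dz": 0, "ax": 0, "ay": 0, "az": 0, "gripper": 0},
    {"dx": 0, "dy": 0, "dz": 0, "ax": 0, "ay": 0, "az": 0, "gripper": 0},
    {"dx": 0, "dy": 0, "dz": 0, "ax": 0, "ay": 0, "az": 0, "gripper": 0},
    {"dx": 0, "dy": 0, "dz": 0, "ax": 0, "ay": 0, "az": 0, "gripper": 0},
    {"dx": 0, "dy": 0, "dz": 0, "ax": 0, "ay": 0, "az": 0, "gripper": 0},
  ],
)

```text
clock: 4.08
eef_pos: [484.2, -354.6, 69.9]
tool_rot: [3.141, 0.001, 1.635]
force: [-0.9, -1.2, 6.7]
width: 23.5
gripper_force: 59.1
```

>>> step_arm(
  plan=[
    {"dx": 0, "dy": 0, "dz": -0.1, "ax": 0, "ay": 0, "az": 0, "gripper": 0},
    {"dx": 0, "dy": 0, "dz": -0.18, "ax": 0, "ay": 0, "az": 0, "gripper": 0},
    {"dx": 0, "dy": 0, "dz": -0.18, "ax": 0, "ay": 0, "az": 0, "gripper": 0},
    {"dx": 0.156, "dy": 0.044, "dz": -0.023, "ax": 0, "ay": 0, "az": 0, "gripper": 0},
    {"dx": 0.156, "dy": 0.044, "dz": -0.023, "ax": 0, "ay": 0, "az": 0, "gripper": 0},
    {"dx": 0.156, "dy": 0.044, "dz": -0.023, "ax": 0, "ay": 0, "az": 0, "gripper": 0},
    {"dx": 0.156, "dy": 0.044, "dz": -0.023, "ax": 0, "ay": 0, "az": 0, "gripper": 0},
    {"dx": 0.156, "dy": 0.044, "dz": -0.023, "ax": 0, "ay": 0, "az": 0, "gripper": 0},
    {"dx": 0.156, "dy": 0.044, "dz": -0.023, "ax": 0, "ay": 0, "az": 0, "gripper": 0},
    {"dx": 0, "dy": 0, "dz": 0, "ax": 0, "ay": 0, "az": 0, "gripper": 0},
    {"dx": 0, "dy": 0, "dz": 0, "ax": 0, "ay": 0, "az": 0, "gripper": 0},
    {"dx": 0, "dy": 0, "dz": 0, "ax": 0, "ay": 0, "az": 0, "gripper": 0},
  ],
)

```text
clock: 5.58
eef_pos: [544.3, -70.6, 247.9]
tool_rot: [-3.141, 0.001, 1.632]
force: [0.3, -0.4, -0.4]
width: 23.3
gripper_force: 60.0
```

Run:
```python
from h import *
import pickle
s=ctrl.read_state();print(s['eef_pos'],s['width'],s['force'])
im=grab('wrist');W=cloud(im);pickle.dump(im,open('w2.pkl','wb'));save(im,'pics/w2.png')
```

```text
[544.31120472 -70.62416562 247.86826471] 23.250933912887163 [ 0.33770785 -0.40946156 -0.36989646]
```

View pics/w2.png

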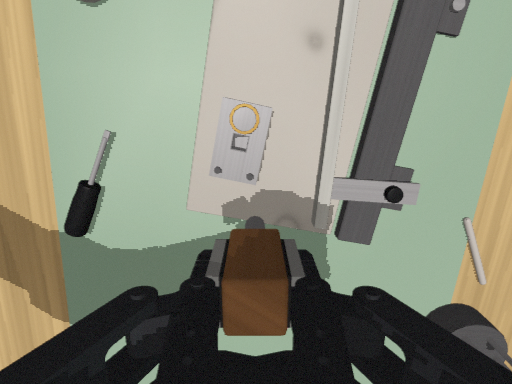

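Run:
```python
from h import *
import pickle
im=pickle.load(open('w2.pkl','rb'));W=cloud(im);c=im['color'].astype(int);T=im['T']
def onz(u,v,z):
    d=T[:3,:3]@np.array([(u-im['cx'])/im['fx'],(v-im['cy'])/im['fy'],1]);k=(z-T[2,3])/d[2];return (T[:3,3]+k*d)
v,u=np.mgrid[:384,:512];Z=W[...,2]
def pl(m,z):return np.array([onz(a,b,z)[:2] for a,b in zip(u[m],v[m])],'float32')
m=(u>200)&(u<285)&(v>85)&(v<195)&(Z>31)&(Z<48)
r=cv2.minAreaRect(pl(m,38));print('sled',m.sum(),r,np.median(Z[m]))
p=[onz(*q,38)[:2] for q in[(223,97),(272,107),(258,184),(210,176),(233,135),(249,137),(247,151),(231,149)]]
print('corners',np.round(p,1),np.mean(p[:4],0),'pocket',np.mean(p[4:],0))
# fence-side edge: per row, first pixel where Z jumps above 22 right of the plate
pts=[]
for y in range(0,175,3):
    row=np.where((Z[y]>23)&(u[y]>300)&(u[y]<365))[0]
    if len(row):pts.append(onz(row[0]-.5,y,31)[:2])
pts=np.array(pts)
for k in range(3):
    f=np.polyfit(pts[:,1],pts[:,0],1);e=pts[:,0]-np.polyval(f,pts[:,1]);pts=pts[abs(e)<2.5*e.std()+.3]
print('fence x=a*y+b',f,e.std(),len(pts),pts[[0,-1]])
# plate left edge
L=[]
for y in range(0,200,3):
    row=np.where((c[y,:,0]>c[y,:,1]+5)&(u[y]>170)&(u[y]<300))[0]
    if len(row):L.append(onz(row[0]-.5,y,8)[:2])
L=np.array(L)
for k in range(4):
    g=np.polyfit(L[:,1],L[:,0],1);e=L[:,0]-np.polyval(g,L[:,1]);L=L[abs(e)<2.5*e.std()+.3]
print('plate left',g,e.std(),len(L))
print('plate corners',onz(187,210,8),onz(330,233,8))
# handle
m=(Z>262)&(Z<285)&(u>215)&(u<295)&(v>200)
print('handle top pts',m.sum(),cv2.minAreaRect(W[m][:,:2].astype('float32')),np.median(Z[m]))
```

```text
sled 3727 ((526.8978881835938, -41.14944839477539), (80.06980895996094, 49.95469665527344), 81.62272644042969) 38.13482777489605
corners [[509.1   1.6]
 [557.3  -4.8]
 [548.7 -83.3]
 [498.3 -77.9]
 [520.4 -34.2]
 [536.5 -35.2]
 [535.3 -49.4]
 [519.  -48.4]] [528.35974365 -41.07898701] pocket [527.77870359 -41.81688927]
fence x=a*y+b [9.19198399e-03 6.13545100e+02] 0.3650125614076245 59 [[614.7962782   93.52242   ]
 [612.23268845 -70.0936865 ]]
plate left [1.19465607e-01 4.83203464e+02] 0.35065998776723245 67
plate corners [ 468.53675494 -127.59055323    8.        ] [ 639.42168101 -145.84909184    8.        ]
handle top pts 4892 ((544.9124755859375, -70.903564453125), (28.74093246459961, 25.234695434570312), 2.9777421951293945) 267.69061004636933
```

>>> step_arm(
  plan=[
    {"dx": 0.051, "dy": -0.0265, "dz": 0.05, "ax": 0, "ay": 0, "az": 0, "gripper": 0},
    {"dx": 0.051, "dy": -0.0265, "dz": 0.1, "ax": 0, "ay": 0, "az": 0, "gripper": 0},
    {"dx": 0, "dy": 0, "dz": 0.15, "ax": 0, "ay": 0, "az": 0.045, "gripper": 0},
    {"dx": 0, "dy": 0, "dz": 0.1, "ax": 0, "ay": 0, "az": 0, "gripper": 0},
    {"dx": 0, "dy": 0, "dz": 0.053, "ax": 0, "ay": 0, "az": 0, "gripper": 0},
    {"dx": 0, "dy": 0, "dz": 0, "ax": 0, "ay": 0, "az": 0, "gripper": 0},
    {"dx": 0, "dy": 0, "dz": 0, "ax": 0, "ay": 0, "az": 0, "gripper": 0},
    {"dx": 0, "dy": 0, "dz": 0, "ax": 0, "ay": 0, "az": 0, "gripper": 0},
  ],
)

```text
clock: 6.62
eef_pos: [527.9, -39.6, 113.5]
tool_rot: [3.139, 0.0, 1.563]
force: [0.1, 1.3, -0.3]
width: 23.4
gripper_force: 60.0
```

Run:
```python
from h import *
import pickle
s=ctrl.read_state();print(s['eef_pos'],s['tool_rot'],s['force'])
im=grab('wrist');si=grab('side')
a=im['color'][90:290,150:350,::-1];b=si['color'][165:245,210:320,::-1]
a=cv2.resize(a,(400,400),interpolation=2);b=cv2.resize(b,(400,291),interpolation=2)
o=np.zeros((400,800,3),'uint8');o[:,:400]=a;o[:291,400:]=b;cv2.imwrite('pics/h3.png',o)
pickle.dump(im,open('w3.pkl','wb'))
W=cloud(im);T=im['T'];Z=W[...,2]
v,u=np.mgrid[:384,:512]
m=(Z>34)&(Z<41)&(abs(W[...,0]-527)<45)&(abs(W[...,1]+41)<60)
print('sled',m.sum(),cv2.minAreaRect(W[m][:,:2].astype('float32')))
def pix(p):
    q=np.linalg.inv(T)@np.r_[p,1];return (q[0]/q[2]*im['fx']+im['cx'],q[1]/q[2]*im['fy']+im['cy'])
e=s['eef_pos'];print('tip px expected',pix([e[0],e[1],e[2]-58]),'pocket', pix([527.3,-41.4,38]))
```

```text
[527.86560965 -39.57254241 113.45380985] [3.13931779e+00 8.07430907e-05 1.56349720e+00] [ 0.05129675  1.29369664 -0.25023802]
sled 4309 ((528.2716674804688, -33.261024475097656), (64.50315856933594, 50.191104888916016), 81.90213775634766)
tip px expected (np.float64(253.52679411100928), np.float64(227.0336423352735)) pocket (np.float64(252.71929664313467), np.float64(219.49358914899867))
```

View pics/h3.png

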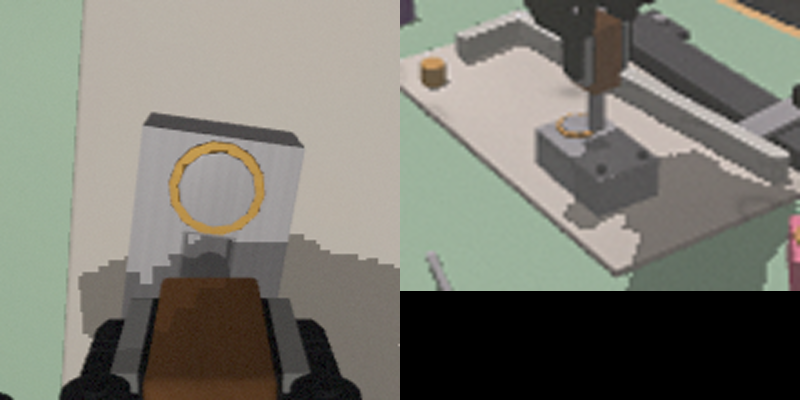

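>>> step_arm(
  plan=[
    {"dx": -0.005, "dy": -0.004, "dz": 0, "ax": 0, "ay": 0, "az": 0, "gripper": 0},
    {"dx": 0, "dy": 0, "dz": 0.02, "ax": 0, "ay": 0, "az": 0, "gripper": 0},
    {"dx": 0, "dy": 0, "dz": 0.01, "ax": 0, "ay": 0, "az": 0, "gripper": 0},
    {"dx": 0, "dy": 0, "dz": 0.01, "ax": 0, "ay": 0, "az": 0, "gripper": 0},
    {"dx": 0, "dy": 0, "dz": 0, "ax": 0, "ay": 0, "az": 0, "gripper": 0},
    {"dx": 0, "dy": 0, "dz": 0, "ax": 0, "ay": 0, "az": 0, "gripper": 0},
  ],
)

```text
clock: 7.48
eef_pos: [525.9, -40.9, 100.3]
tool_rot: [3.142, -0.0, 1.564]
force: [0.1, -0.6, -0.3]
width: 23.1
gripper_force: 60.0
```

>>> step_arm(
  plan=[
    {"dx": 0, "dy": 0.002, "dz": 0.006, "ax": 0, "ay": 0, "az": 0, "gripper": 0},
    {"dx": 0, "dy": 0, "dz": 0.007, "ax": 0, "ay": 0, "az": 0, "gripper": 0},
    {"dx": 0, "dy": 0, "dz": 0.007, "ax": 0, "ay": 0, "az": 0, "gripper": 0},
    {"dx": 0, "dy": 0, "dz": 0, "ax": 0, "ay": 0, "az": 0, "gripper": 0},
    {"dx": 0, "dy": 0, "dz": 0, "ax": 0, "ay": 0, "az": 0, "gripper": 0},
  ],
)

```text
clock: 8.1
eef_pos: [526.4, -40.9, 94.3]
tool_rot: [-3.142, 0.0, 1.564]
force: [-0.4, 0.3, -0.5]
width: 23.4
gripper_force: 60.0
```

>>> step_arm(
  plan=[
    {"dx": 0, "dy": 0, "dz": 0.015, "ax": 0, "ay": 0, "az": 0, "gripper": 0},
    {"dx": 0, "dy": 0, "dz": 0.013, "ax": 0, "ay": 0, "az": 0, "gripper": 0},
    {"dx": 0, "dy": 0.005, "dz": 0, "ax": 0, "ay": 0, "az": 0, "gripper": 0},
    {"dx": 0, "dy": 0.01, "dz": 0, "ax": 0, "ay": 0, "az": 0, "gripper": 0},
    {"dx": 0, "dy": 0.015, "dz": 0, "ax": 0, "ay": 0, "az": 0, "gripper": 0},
    {"dx": 0, "dy": 0.015, "dz": 0, "ax": 0, "ay": 0, "az": 0, "gripper": 0},
    {"dx": 0, "dy": 0.015, "dz": 0, "ax": 0, "ay": 0, "az": 0, "gripper": 0},
    {"dx": 0, "dy": 0.015, "dz": 0, "ax": 0, "ay": 0, "az": 0, "gripper": 0},
    {"dx": 0, "dy": 0.015, "dz": 0, "ax": 0, "ay": 0, "az": 0, "gripper": 0},
    {"dx": 0, "dy": 0.015, "dz": 0, "ax": 0, "ay": 0, "az": 0, "gripper": 0},
    {"dx": 0, "dy": 0.015, "dz": 0, "ax": 0, "ay": 0, "az": 0, "gripper": 0},
    {"dx": 0, "dy": 0.015, "dz": 0, "ax": 0, "ay": 0, "az": 0, "gripper": 0},
    {"dx": 0, "dy": 0.01, "dz": 0, "ax": 0, "ay": 0, "az": 0, "gripper": 0},
  ],
)

```text
clock: 9.72
eef_pos: [570.3, -41.2, 85.9]
tool_rot: [3.141, -0.0, 1.564]
force: [-1.5, -0.2, -1.4]
width: 23.5
gripper_force: 59.8
```

>>> step_arm(
  plan=[
    {"dx": 0, "dy": 0.009, "dz": 0, "ax": 0, "ay": 0, "az": 0, "gripper": 0},
    {"dx": 0, "dy": 0.009, "dz": 0, "ax": 0, "ay": 0, "az": 0, "gripper": 0},
    {"dx": 0, "dy": 0.009, "dz": 0, "ax": 0, "ay": 0, "az": 0, "gripper": 0},
    {"dx": 0, "dy": 0.006, "dz": 0, "ax": 0, "ay": 0, "az": 0, "gripper": 0},
    {"dx": 0, "dy": 0.005, "dz": 0, "ax": 0, "ay": 0, "az": 0, "gripper": 0},
  ],
)

```text
clock: 10.35
eef_pos: [581.3, -41.3, 85.9]
tool_rot: [-3.141, 0.0, 1.564]
force: [-2.3, 0.7, -0.7]
width: 23.2
gripper_force: 59.9
```

>>> step_arm(
  plan=[
    {"dx": 0, "dy": 0.005, "dz": 0, "ax": 0, "ay": 0, "az": 0, "gripper": 0},
    {"dx": 0, "dy": 0.005, "dz": 0, "ax": 0, "ay": 0, "az": 0, "gripper": 0},
    {"dx": 0, "dy": 0.005, "dz": 0, "ax": 0, "ay": 0, "az": 0, "gripper": 0},
  ],
)

```text
clock: 10.72
eef_pos: [585.9, -41.4, 85.9]
tool_rot: [3.142, 0.0, 1.564]
force: [-2.3, -1.4, -1.5]
width: 23.4
gripper_force: 59.9
```

>>> step_arm(
  plan=[
    {"dx": 0, "dy": 0.004, "dz": 0, "ax": 0, "ay": 0, "az": 0, "gripper": 0},
    {"dx": 0, "dy": 0.004, "dz": 0, "ax": 0, "ay": 0, "az": 0, "gripper": 0},
  ],
)

```text
clock: 10.98
eef_pos: [587.9, -41.4, 85.9]
tool_rot: [-3.141, 0.0, 1.564]
force: [-4.3, -0.2, 0.3]
width: 23.6
gripper_force: 60.2
```

>>> step_arm(
  plan=[
    {"dx": 0, "dy": 0.003, "dz": 0, "ax": 0, "ay": 0, "az": 0, "gripper": 0},
    {"dx": 0, "dy": 0.003, "dz": 0, "ax": 0, "ay": 0, "az": 0, "gripper": 0},
  ],
)

```text
clock: 11.22
eef_pos: [588.9, -41.6, 85.8]
tool_rot: [-3.139, 0.001, 1.564]
force: [-5.1, -1.3, 2.7]
width: 23.4
gripper_force: 60.4
```

>>> step_arm(
  plan=[
    {"dx": 0, "dy": 0.003, "dz": 0, "ax": 0, "ay": 0, "az": 0, "gripper": 0},
    {"dx": 0, "dy": 0, "dz": 0, "ax": 0, "ay": 0, "az": 0, "gripper": 0},
  ],
)

```text
clock: 11.48
eef_pos: [591.4, -41.7, 85.9]
tool_rot: [3.141, 0.0, 1.564]
force: [-2.2, -1.2, -0.3]
width: 23.6
gripper_force: 60.0
```

Run:
```python
from h import *
import pickle
for k in range(3):
    s=ctrl.read_state();print(s['eef_pos'].round(2),s['force'].round(2))
    im=grab('wrist')
W=cloud(im);Z=W[...,2]
m=(Z>35)&(Z<41)&(abs(W[...,0]-588)<29)&(abs(W[...,1]+35)<60)
print('sled',m.sum(),cv2.minAreaRect(W[m][:,:2].astype('float32')))
cv2.imwrite('pics/h4.png',cv2.resize(im['color'][60:310,130:430,::-1],None,fx=2,fy=2))
```

```text
[591.45 -41.71  85.93] [-2.17 -1.23 -0.29]
[591.43 -41.66  85.9 ] [-2.43 -0.81 -0.6 ]
[591.42 -41.67  85.92] [-2.7  -1.41 -0.95]
sled 4557 ((590.3004760742188, -26.862722396850586), (48.18660354614258, 50.19399642944336), 89.79435729980469)
```

View pics/h4.png

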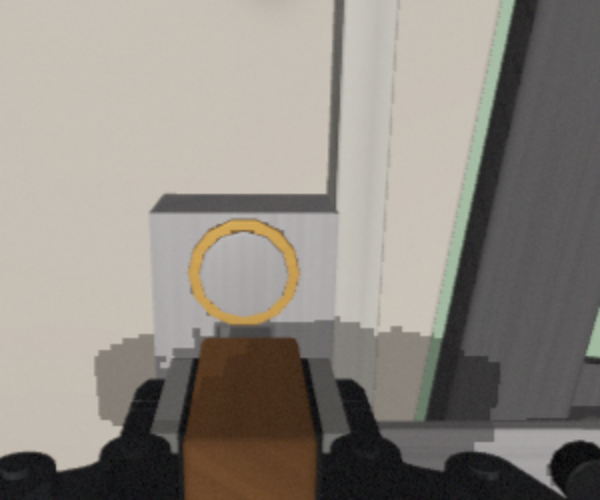

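>>> step_arm(
  plan=[
    {"dx": 0, "dy": 0.003, "dz": 0, "ax": 0, "ay": 0, "az": 0, "gripper": 0},
    {"dx": 0, "dy": 0, "dz": 0, "ax": 0, "ay": 0, "az": 0, "gripper": 0},
  ],
)

```text
clock: 11.88
eef_pos: [591.6, -41.7, 85.9]
tool_rot: [-3.141, 0.0, 1.564]
force: [-3.3, -2.7, -0.6]
width: 23.5
gripper_force: 60.2
```

Run:
```python
from h import *
for k in range(3):
    s=ctrl.read_state();print(s['eef_pos'].round(2),s['force'].round(2)); ctrl.get_image('wrist')
```

```text
[591.58 -41.65  85.9 ] [-3.26 -2.68 -0.59]
[591.51 -41.64  85.88] [-3.68 -2.41  0.03]
[591.55 -41.62  85.89] [-4.28 -2.09 -0.26]
```

>>> step_arm(
  plan=[
    {"dx": 0, "dy": 0.003, "dz": 0, "ax": 0, "ay": 0, "az": 0, "gripper": 0},
    {"dx": 0, "dy": 0.003, "dz": 0, "ax": 0, "ay": 0, "az": 0, "gripper": 0},
    {"dx": 0, "dy": 0, "dz": 0, "ax": 0, "ay": 0, "az": 0, "gripper": 0},
    {"dx": 0, "dy": 0, "dz": 0, "ax": 0, "ay": 0, "az": 0, "gripper": 0},
    {"dx": 0.004, "dy": 0, "dz": 0, "ax": 0, "ay": 0, "az": 0, "gripper": 0},
    {"dx": 0.008, "dy": 0, "dz": 0, "ax": 0, "ay": 0, "az": 0, "gripper": 0},
    {"dx": 0.008, "dy": 0, "dz": 0, "ax": 0, "ay": 0, "az": 0, "gripper": 0},
    {"dx": 0.008, "dy": 0, "dz": 0, "ax": 0, "ay": 0, "az": 0, "gripper": 0},
  ],
)

```text
clock: 13.02
eef_pos: [591.9, -36.7, 85.7]
tool_rot: [-3.138, 0.005, 1.562]
force: [-6.5, -7.8, 3.1]
width: 23.4
gripper_force: 60.5
```

>>> step_arm(
  plan=[
    {"dx": 0.008, "dy": 0, "dz": 0, "ax": 0, "ay": 0, "az": 0, "gripper": 0},
    {"dx": 0.008, "dy": 0, "dz": 0, "ax": 0, "ay": 0, "az": 0, "gripper": 0},
    {"dx": 0.008, "dy": 0, "dz": 0, "ax": 0, "ay": 0, "az": 0, "gripper": 0},
    {"dx": 0.008, "dy": 0, "dz": 0, "ax": 0, "ay": 0, "az": 0, "gripper": 0},
    {"dx": 0.008, "dy": 0, "dz": 0, "ax": 0, "ay": 0, "az": 0, "gripper": 0},
  ],
)

```text
clock: 13.65
eef_pos: [592.0, -24.6, 85.7]
tool_rot: [-3.138, 0.005, 1.562]
force: [-5.9, -6.5, 2.7]
width: 23.5
gripper_force: 60.5
```

>>> step_arm(
  plan=[
    {"dx": 0.008, "dy": 0, "dz": 0, "ax": 0, "ay": 0, "az": 0, "gripper": 0},
    {"dx": 0.008, "dy": 0, "dz": 0, "ax": 0, "ay": 0, "az": 0, "gripper": 0},
    {"dx": 0.008, "dy": 0, "dz": 0, "ax": 0, "ay": 0, "az": 0, "gripper": 0},
    {"dx": 0.008, "dy": 0, "dz": 0, "ax": 0, "ay": 0, "az": 0, "gripper": 0},
    {"dx": 0.008, "dy": 0, "dz": 0, "ax": 0, "ay": 0, "az": 0, "gripper": 0},
    {"dx": 0.008, "dy": 0, "dz": 0, "ax": 0, "ay": 0, "az": 0, "gripper": 0},
    {"dx": 0.008, "dy": 0, "dz": 0, "ax": 0, "ay": 0, "az": 0, "gripper": 0},
    {"dx": 0.008, "dy": 0, "dz": 0, "ax": 0, "ay": 0, "az": 0, "gripper": 0},
    {"dx": 0.008, "dy": 0, "dz": 0, "ax": 0, "ay": 0, "az": 0, "gripper": 0},
    {"dx": 0.008, "dy": 0, "dz": 0, "ax": 0, "ay": 0, "az": 0, "gripper": 0},
  ],
)

```text
clock: 14.9
eef_pos: [592.2, -0.6, 85.6]
tool_rot: [-3.138, 0.005, 1.562]
force: [-5.6, -8.5, 2.3]
width: 23.2
gripper_force: 60.5
```

>>> step_arm(
  plan=[
    {"dx": 0.008, "dy": 0.001, "dz": 0, "ax": 0, "ay": 0, "az": 0, "gripper": 0},
    {"dx": 0.008, "dy": 0, "dz": 0, "ax": 0, "ay": 0, "az": 0, "gripper": 0},
    {"dx": 0.008, "dy": 0, "dz": 0, "ax": 0, "ay": 0, "az": 0, "gripper": 0},
    {"dx": 0.008, "dy": 0, "dz": 0, "ax": 0, "ay": 0, "az": 0, "gripper": 0},
    {"dx": 0.008, "dy": 0, "dz": 0, "ax": 0, "ay": 0, "az": 0, "gripper": 0},
    {"dx": 0.008, "dy": 0.001, "dz": 0, "ax": 0, "ay": 0, "az": 0, "gripper": 0},
    {"dx": 0.008, "dy": 0, "dz": 0, "ax": 0, "ay": 0, "az": 0, "gripper": 0},
    {"dx": 0.008, "dy": 0, "dz": 0, "ax": 0, "ay": 0, "az": 0, "gripper": 0},
    {"dx": 0.008, "dy": 0, "dz": 0, "ax": 0, "ay": 0, "az": 0, "gripper": 0},
    {"dx": 0.008, "dy": 0, "dz": 0, "ax": 0, "ay": 0, "az": 0, "gripper": 0},
    {"dx": 0.008, "dy": 0, "dz": 0, "ax": 0, "ay": 0, "az": 0, "gripper": 0},
    {"dx": 0.008, "dy": 0, "dz": 0, "ax": 0, "ay": 0, "az": 0, "gripper": 0},
  ],
)

```text
clock: 16.4
eef_pos: [592.6, 27.4, 85.6]
tool_rot: [-3.136, 0.006, 1.561]
force: [-6.5, -8.7, 5.2]
width: 23.1
gripper_force: 60.6
```

>>> step_arm(
  plan=[
    {"dx": 0.008, "dy": 0, "dz": 0, "ax": 0, "ay": 0, "az": 0, "gripper": 0},
    {"dx": 0.008, "dy": 0, "dz": 0, "ax": 0, "ay": 0, "az": 0, "gripper": 0},
    {"dx": 0.008, "dy": 0, "dz": 0, "ax": 0, "ay": 0, "az": 0, "gripper": 0},
    {"dx": 0.008, "dy": 0, "dz": 0, "ax": 0, "ay": 0, "az": 0, "gripper": 0},
    {"dx": 0.008, "dy": 0, "dz": 0, "ax": 0, "ay": 0, "az": 0, "gripper": 0},
    {"dx": 0.008, "dy": 0.001, "dz": 0, "ax": 0, "ay": 0, "az": 0, "gripper": 0},
    {"dx": 0.008, "dy": 0, "dz": 0, "ax": 0, "ay": 0, "az": 0, "gripper": 0},
    {"dx": 0.008, "dy": 0, "dz": 0, "ax": 0, "ay": 0, "az": 0, "gripper": 0},
    {"dx": 0.008, "dy": 0, "dz": 0, "ax": 0, "ay": 0, "az": 0, "gripper": 0},
    {"dx": 0.008, "dy": 0, "dz": 0, "ax": 0, "ay": 0, "az": 0, "gripper": 0},
    {"dx": 0.008, "dy": 0, "dz": 0, "ax": 0, "ay": 0, "az": 0, "gripper": 0},
    {"dx": 0.008, "dy": 0, "dz": 0, "ax": 0, "ay": 0, "az": 0, "gripper": 0},
  ],
)

```text
clock: 17.9
eef_pos: [592.9, 55.8, 85.6]
tool_rot: [-3.136, 0.007, 1.561]
force: [-7.3, -9.8, 4.6]
width: 23.3
gripper_force: 60.7
```

>>> step_arm(
  plan=[
    {"dx": 0.008, "dy": -0.001, "dz": 0, "ax": 0, "ay": 0, "az": 0, "gripper": 0},
    {"dx": 0.008, "dy": 0, "dz": 0, "ax": 0, "ay": 0, "az": 0, "gripper": 0},
    {"dx": 0.008, "dy": -0.001, "dz": 0, "ax": 0, "ay": 0, "az": 0, "gripper": 0},
    {"dx": 0.008, "dy": 0, "dz": 0, "ax": 0, "ay": 0, "az": 0, "gripper": 0},
    {"dx": 0.008, "dy": 0, "dz": 0, "ax": 0, "ay": 0, "az": 0, "gripper": 0},
    {"dx": 0.008, "dy": -0.001, "dz": 0, "ax": 0, "ay": 0, "az": 0, "gripper": 0},
    {"dx": 0.008, "dy": 0, "dz": 0, "ax": 0, "ay": 0, "az": 0, "gripper": 0},
    {"dx": 0.008, "dy": 0, "dz": 0, "ax": 0, "ay": 0, "az": 0, "gripper": 0},
    {"dx": 0.008, "dy": 0, "dz": 0, "ax": 0, "ay": 0, "az": 0, "gripper": 0},
    {"dx": 0.008, "dy": 0, "dz": 0, "ax": 0, "ay": 0, "az": 0, "gripper": 0},
    {"dx": 0.008, "dy": 0, "dz": 0, "ax": 0, "ay": 0, "az": 0, "gripper": 0},
    {"dx": 0.008, "dy": 0, "dz": 0, "ax": 0, "ay": 0, "az": 0, "gripper": 0},
    {"dx": 0.008, "dy": 0, "dz": 0, "ax": 0, "ay": 0, "az": 0, "gripper": 0},
    {"dx": 0.008, "dy": 0, "dz": 0, "ax": 0, "ay": 0, "az": 0, "gripper": 0},
    {"dx": 0.008, "dy": 0, "dz": 0, "ax": 0, "ay": 0, "az": 0, "gripper": 0},
  ],
)

```text
clock: 19.77
eef_pos: [593.1, 93.2, 85.7]
tool_rot: [-3.138, 0.005, 1.562]
force: [-6.1, -7.7, 4.2]
width: 23.5
gripper_force: 60.6
```

Run:
```python
from h import *
im=grab('wrist');W=cloud(im);Z=W[...,2];s=ctrl.read_state();print(s['eef_pos'],s['force'])
m=(Z>35)&(Z<41)&(abs(W[...,0]-592)<26)&(abs(W[...,1]-95)<60)
P=W[m];print('sled front y',[np.percentile(P[abs(P[:,0]-x)<4,1],99) for x in(572,592,608)])
m=(Z>26)&(Z<34)&(W[...,1]>135)&(abs(W[...,0]-580)<30);P=W[m];print(len(P),[np.percentile(P[abs(P[:,0]-x)<4,1],[1,99]) for x in(560,575,592,605)])
```

```text
[593.13533744  93.81400129  85.64664431] [-4.56466025 -6.26039418  2.42938205]
sled front y [np.float64(130.73713410197868), np.float64(130.71863006266742), np.float64(130.50272075484594)]
2506 [array([154.86423407, 168.4061644 ]), array([154.76863001, 168.33637367]), array([154.66108886, 167.72318424]), array([154.55986905, 167.62683182])]
```

>>> step_arm(
  plan=[
    {"dx": 0.008, "dy": 0, "dz": 0, "ax": 0, "ay": 0, "az": 0, "gripper": 0},
    {"dx": 0.008, "dy": 0, "dz": 0, "ax": 0, "ay": 0, "az": 0, "gripper": 0},
    {"dx": 0.008, "dy": 0, "dz": 0, "ax": 0, "ay": 0, "az": 0, "gripper": 0},
    {"dx": 0.008, "dy": 0, "dz": 0, "ax": 0, "ay": 0, "az": 0, "gripper": 0},
    {"dx": 0.008, "dy": 0, "dz": 0, "ax": 0, "ay": 0, "az": 0, "gripper": 0},
    {"dx": 0.008, "dy": 0, "dz": 0, "ax": 0, "ay": 0, "az": 0, "gripper": 0},
    {"dx": 0.008, "dy": 0, "dz": 0, "ax": 0, "ay": 0, "az": 0, "gripper": 0},
    {"dx": 0.006, "dy": 0, "dz": 0, "ax": 0, "ay": 0, "az": 0, "gripper": 0},
  ],
)

```text
clock: 20.82
eef_pos: [593.3, 111.9, 85.7]
tool_rot: [-3.138, 0.005, 1.562]
force: [-4.5, -7.8, 2.6]
width: 23.5
gripper_force: 60.6
```

>>> step_arm(
  plan=[
    {"dx": 0.004, "dy": 0, "dz": 0, "ax": 0, "ay": 0, "az": 0, "gripper": 0},
    {"dx": 0.004, "dy": 0, "dz": 0, "ax": 0, "ay": 0, "az": 0, "gripper": 0},
    {"dx": 0.003, "dy": 0, "dz": 0, "ax": 0, "ay": 0, "az": 0, "gripper": 0},
  ],
)

```text
clock: 21.2
eef_pos: [593.3, 115.2, 85.6]
tool_rot: [-3.138, 0.005, 1.562]
force: [-5.5, -6.6, 3.8]
width: 23.8
gripper_force: 60.6
```

>>> step_arm(
  plan=[
    {"dx": 0.003, "dy": 0, "dz": 0, "ax": 0, "ay": 0, "az": 0, "gripper": 0},
    {"dx": 0.003, "dy": 0, "dz": 0, "ax": 0, "ay": 0, "az": 0, "gripper": 0},
  ],
)

```text
clock: 21.45
eef_pos: [593.3, 116.9, 85.6]
tool_rot: [-3.138, 0.005, 1.562]
force: [-5.3, -8.2, 3.0]
width: 23.5
gripper_force: 60.6
```

>>> step_arm(
  plan=[
    {"dx": 0.003, "dy": 0, "dz": 0, "ax": 0, "ay": 0, "az": 0, "gripper": 0},
    {"dx": 0.003, "dy": 0, "dz": 0, "ax": 0, "ay": 0, "az": 0, "gripper": 0},
  ],
)

```text
clock: 21.7
eef_pos: [593.4, 117.2, 85.6]
tool_rot: [-3.138, 0.007, 1.562]
force: [-4.7, -10.5, 4.7]
width: 23.2
gripper_force: 60.7
```

>>> step_arm(
  plan=[
    {"dx": 0.003, "dy": 0.001, "dz": 0, "ax": 0, "ay": 0, "az": 0, "gripper": 0},
    {"dx": 0, "dy": 0, "dz": 0, "ax": 0, "ay": 0, "az": 0, "gripper": 0},
  ],
)

```text
clock: 21.95
eef_pos: [593.4, 117.2, 85.6]
tool_rot: [-3.137, 0.008, 1.561]
force: [-4.9, -10.9, 5.1]
width: 23.0
gripper_force: 60.8
```

Run:
```python
from h import *
im=grab('wrist');W=cloud(im);Z=W[...,2];s=ctrl.read_state();print(s['eef_pos'],s['force'])
m=(Z>35)&(Z<41)&(abs(W[...,0]-592)<26)&(abs(W[...,1]-115)<60)
P=W[m];print('sled front y',[np.percentile(P[abs(P[:,0]-x)<4,1],99) for x in(572,592,608)],'right x',[np.percentile(P[abs(P[:,1]-y)<4,0],99) for y in(130,140,150)])
m=(Z>26)&(Z<33.5)&(W[...,1]>145)&(abs(W[...,0]-580)<30);P=W[m];print(len(P),[np.percentile(P[abs(P[:,0]-x)<4,1],[1,99]) for x in(560,575,592,605)])
cv2.imwrite('pics/h5.png',cv2.resize(im['color'][60:310,130:430,::-1],None,fx=2,fy=2))
```

```text
[593.43433331 117.22421356  85.65728054] [ -6.10174352 -11.82329363   4.75060887]
sled front y [np.float64(154.27942174059078), np.float64(154.3881575558161), np.float64(154.03323376251308)] right x [np.float64(616.3956327377462), np.float64(616.7038752397368), np.float64(616.5319860250185)]
2452 [array([154.78243327, 168.36399143]), array([154.25736438, 168.37235062]), array([154.08204284, 168.19784548]), array([154.01341929, 168.12757031])]
```

View pics/h5.png

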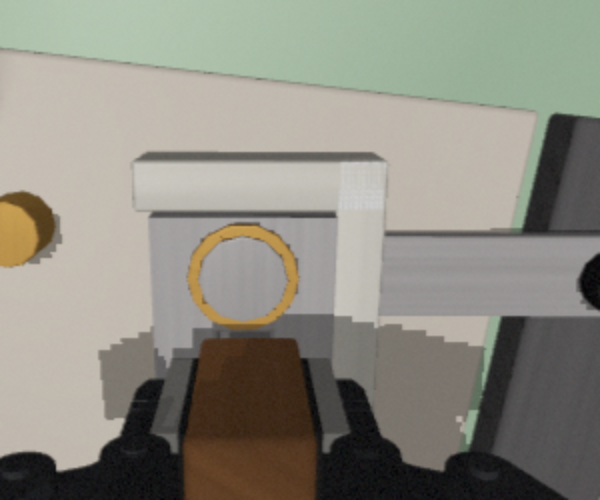

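>>> step_arm(
  plan=[
    {"dx": -0.008, "dy": -0.004, "dz": 0, "ax": 0, "ay": 0, "az": 0, "gripper": 0},
    {"dx": -0.008, "dy": -0.004, "dz": 0, "ax": 0, "ay": 0, "az": 0, "gripper": 0},
    {"dx": -0.004, "dy": -0.002, "dz": 0, "ax": 0, "ay": 0, "az": 0, "gripper": 0},
    {"dx": 0, "dy": 0, "dz": 0, "ax": 0, "ay": 0, "az": 0, "gripper": 0},
    {"dx": 0, "dy": 0, "dz": 0, "ax": 0, "ay": 0, "az": 0, "gripper": 0},
  ],
)

```text
clock: 22.62
eef_pos: [592.8, 116.5, 85.9]
tool_rot: [3.14, 0.0, 1.564]
force: [1.1, -5.1, -2.8]
width: 23.7
gripper_force: 59.6
```

>>> step_arm(
  plan=[
    {"dx": -0.005, "dy": 0, "dz": 0, "ax": 0, "ay": 0, "az": 0, "gripper": 0},
    {"dx": 0, "dy": 0, "dz": 0, "ax": 0, "ay": 0, "az": 0, "gripper": 0},
    {"dx": 0, "dy": 0, "dz": 0, "ax": 0, "ay": 0, "az": 0, "gripper": 0},
  ],
)

```text
clock: 23.0
eef_pos: [592.5, 116.3, 86.3]
tool_rot: [3.14, -0.001, 1.564]
force: [1.8, -3.0, -0.9]
width: 23.4
gripper_force: 59.9
```

>>> step_arm(
  plan=[
    {"dx": 0, "dy": 0.002, "dz": 0, "ax": 0, "ay": 0, "az": 0, "gripper": 0},
    {"dx": 0, "dy": 0, "dz": 0, "ax": 0, "ay": 0, "az": 0, "gripper": 0.4},
    {"dx": 0, "dy": 0, "dz": 0, "ax": 0, "ay": 0, "az": 0, "gripper": 0.6},
    {"dx": 0, "dy": 0, "dz": 0, "ax": 0, "ay": 0, "az": 0, "gripper": 0.8},
    {"dx": 0, "dy": 0, "dz": 0, "ax": 0, "ay": 0, "az": 0, "gripper": 0.8},
    {"dx": 0, "dy": 0, "dz": 0, "ax": 0, "ay": 0, "az": 0, "gripper": 0.8},
    {"dx": 0, "dy": 0, "dz": 0, "ax": 0, "ay": 0, "az": 0, "gripper": 0.8},
    {"dx": 0, "dy": 0, "dz": 0, "ax": 0, "ay": 0, "az": 0, "gripper": 0.8},
  ],
)

```text
clock: 24.0
eef_pos: [592.6, 115.5, 85.9]
tool_rot: [-3.142, -0.0, 1.564]
force: [-0.2, -1.0, 1.0]
width: 68.3
gripper_force: 0.0
```

>>> step_arm(
  plan=[
    {"dx": 0, "dy": 0, "dz": -0.05, "ax": 0, "ay": 0, "az": 0, "gripper": 0.8},
    {"dx": 0, "dy": 0, "dz": -0.08, "ax": 0, "ay": 0, "az": 0, "gripper": 0.8},
    {"dx": 0, "dy": 0, "dz": -0.1, "ax": 0, "ay": 0, "az": 0, "gripper": 0.8},
    {"dx": 0, "dy": 0, "dz": -0.1, "ax": 0, "ay": 0, "az": 0, "gripper": 0.8},
    {"dx": -0.13, "dy": 0, "dz": -0.1, "ax": 0, "ay": 0, "az": 0, "gripper": 0.8},
    {"dx": -0.13, "dy": 0, "dz": 0, "ax": 0, "ay": 0, "az": 0, "gripper": 0.8},
    {"dx": 0, "dy": 0, "dz": 0, "ax": 0, "ay": 0, "az": 0, "gripper": 0.8},
    {"dx": 0, "dy": 0, "dz": 0, "ax": 0, "ay": 0, "az": 0, "gripper": 0.8},
  ],
)

```text
clock: 25.0
eef_pos: [592.1, 38.1, 215.7]
tool_rot: [3.141, -0.001, 1.564]
force: [-0.5, 1.2, -0.4]
width: 68.2
gripper_force: 0.0
```

Run:
```python
from h import *
im=grab('wrist');W=cloud(im);Z=W[...,2];s=ctrl.read_state();print(s['eef_pos'],s['force'])
m=(Z>35)&(Z<41)&(abs(W[...,0]-592)<26)&(abs(W[...,1]-115)<60)
P=W[m];print('sled front y',[np.percentile(P[abs(P[:,0]-x)<4,1],99) for x in(572,592,608)],'right x',[np.percentile(P[abs(P[:,1]-y)<4,0],99) for y in(85,100,130,140,150)])
m=(Z>98)&(Z<108)&(abs(W[...,0]-592)<40)&(abs(W[...,1]-115)<40);P=W[m];print('handle top',cv2.minAreaRect(P[:,:2].astype('float32')),np.median(P,0))
cv2.imwrite('pics/h6.png',cv2.resize(im['color'][:260,130:430,::-1],None,fx=2,fy=2))
```

```text
[592.0385651   38.84699695 215.4295533 ] [ 0.14123027  0.25622738 -0.15266722]
sled front y [np.float64(153.4765535691964), np.float64(153.5522854348392), np.float64(153.32365286779353)] right x [np.float64(615.8278227729666), np.float64(615.541202931265), np.float64(615.9318320517953), np.float64(616.5820606765044), np.float64(616.416407783388)]
handle top ((592.98828125, 115.36334228515625), (23.879167556762695, 23.817718505859375), 87.02362060546875) [593.29348285 115.80005979 102.75908386]
```

View pics/h6.png

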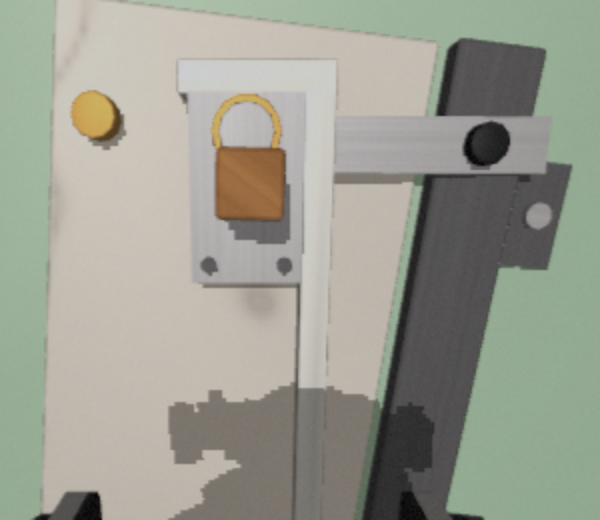

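```bash
python3 -c "
from cell import ctrl
print(ctrl.finish_job())"
```

```text
the job is handed in; nothing more can be done
None
```

The job is handed in (no verdict came back): the last image shows the sled seated against fence and stop with the stick upright in its pocket and the gripper clear. By the wrist readings, the push on the stick never passed about 13 N.

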